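# Put the tools away in their fitted trays

## Robot

A 6-joint arm with a two-finger parallel gripper is mounted at the origin on a cart in front of the work surface, level with it; the furniture and walls round the work are solid. World frame = base frame: x ahead of the robot, y to its left, z up, the work surface at z = 0. Lengths are in m, angles in rad, forces in N, time in s.
With the tool pointing down it reaches from about 0.225 to 0.875 m from the base axis. Payload 3.4 kg.
Tool frame: the origin (TCP) lies on the centre line of the jaws, within the pads' length; the fingertips stand 17 mm ahead of it and the grasp point (between the pads) lies 2 mm behind it (manip.finger_overhang is the distance from the TCP to the fingertips, in m); y points along the fingers, x is the direction in which the jaws open and shut, and the axes are right-handed (so a half turn about y gives the same grasp; the last joint's range is limited). The gripper opens to 85 mm and grips with 20 to 120 N. Pads are 22 mm wide; open, the fingers measure 114 mm over their backs; the gripper's body (76 mm by 85 mm) begins 54 mm behind the grasp point. The pads swing forward as they close: fully open they stand 13 mm farther back than shut.
Start: joints at [-1.377, 0.276, 1.505, -0, 1.361, -0.121], TCP at [0.178, -0.547, 0.248] pointing down, gripper open.
Joint ranges: [-2.89, 2.89], [-0.75, 2.08], [0.22, 2.7], [-1.18, 4.32], [0.11, 2.71], [-2.7, 2.7]. Speed limits (rad/s): [2.57, 2.57, 3.14, 3.14, 3.14, 3.14].

## Interface

Orientations are given as a unit quaternion [w, x, y, z].
In Python, from rig import manip gives the robot as it stands.
- The arm moves only by the tool arm_command, never from a script. Its argument "commands" is a list of rows, each a list of 3 entries, a list of its own where there are three numbers: the finger opening in cm, from 0 to 8.54, then the shift along the world's x, y, z in cm, then the turn about the world's z in rad. A call has 1 to 12 rows; each row shifts and turns the commanded pose from where the row before left it; what a row does not reach is not made up. A row lasts 1/10 s, in which the tool goes at most 50 mm and 8.59 degrees, less where a joint would pass 70% of its speed; a pose out of reach is approached as far as the arm can. A call with a gripper value outside its range is refused whole. The fingers move at their own pace and stop on an object; "grip_force" is the grip in N (left out, the last holds). Time passes only in rows, so rows that do not move let the fingers close. It gives the time, the measured TCP pose, the force and the opening at its end, in the units of the state.
- manip.get_state(): the state, without advancing time (a new reading comes with each control period).
- manip.get_image(name): name is "side" or "top"; returns a dict with "pixels" (384x512x3 uint8, red, green, blue), "range_z" (384x512 float32, m along the optical axis (not along the pixel's ray), 0 where there is no reading), "intrinsics" (3x3 intrinsics, pixels), "k1" (the pictures are not rectified: a ray, as slopes to the right and down, at radius r is drawn at 1 + k1 r^2 times it, then the intrinsics apply), "R" (3x3) and "t" (3): a world point X has camera coordinates R X + t. Camera axes: x right, y down, z forward; pixel columns grow to the right and rows downward; lengths in m; the calibration is good to about 2 mm. A picture is of the moment at which its call begins.
- manip.sign_off(): hands the job in, once; it reports no verdict.
The state is a dict: "clock": time; "qpos": joint angles; "qd": joint speeds; "effort": joint torques, N m; "position": TCP position; "ee_rot": TCP orientation; "contact_force": force on the tool from outside, world axes, zero at the start; "moment": the same for the moment, N m; "width": finger opening in m.
Only numpy, scipy, OpenCV 4.12 (cv2) and the standard library are available. Lean on these libraries where they do the work, as an engineer would, in place of code of your own. Each camera call takes 0.05 s, during which the arm holds its last target.

## Task

Put the four tools away: the orange line reel, the folding hex keys, the tape measure and the sanding block each go into the plywood tray whose pocket is made to its outline, lying in the pocket the way up they are now (either end first), down on the felt and not on the lip. Leave the two wood offcuts that lie among them where they are.

Things in the scene. Friction and masses are not known exactly. Their poses are not given: they have to be found in the camera images.
- reel: Small orange plastic string reel, a rounded block 30 mm wide, 50 mm long, 20 mm high, lying flat. Origin: centre of its outline, on its underside; y axis along its length, x across, z up. Loose.
- hex_keys: Folding hex key set, a slim red and black bar 20 mm wide, 111 mm long, 24 mm high (body 20 mm high). Origin: centre of its outline, on its underside; y axis along its length, x across, z up. Loose.
- tape_measure: Black and green tape measure standing on its edge, 39 mm thick (gripped across x), 91 mm long with its hook, 66 mm high; the case spans y = -27 to +45 mm, the low hook reaches y = -46 mm. Origin: centre of its outline, on its underside; y axis along its length, x across, z up. Loose.
- sanding_block: Wooden sanding block with a brown sole, 66 mm wide, 115 mm long, 30 mm high. Origin: centre of its outline, on its underside; y axis along its length, x across, z up. Loose.
- tray_small: Plywood tool tray fixed to the bench, pocket 44 x 64 mm lined with grey felt (outside 58 x 78 mm, 10 mm high). Pocket floor 4 mm above the bench; lip 7 mm thick, 6 mm above that floor, with a 28 mm notch midway along each long side. Origin: on the bench under the pocket's middle; y axis along the pocket, x across, z up. Made for the reel.
- tray_slim: Plywood tool tray fixed to the bench, pocket 34 x 125 mm lined with grey felt (outside 48 x 139 mm, 10 mm high). Pocket floor 4 mm above the bench; lip 7 mm thick, 6 mm above that floor, with a 28 mm notch midway along each long side. Origin: on the bench under the pocket's middle; y axis along the pocket, x across, z up. Made for the hex keys.
- tray_middle: Plywood tool tray fixed to the bench, pocket 54 x 106 mm lined with grey felt (outside 68 x 120 mm, 10 mm high). Pocket floor 4 mm above the bench; lip 7 mm thick, 6 mm above that floor, with a 28 mm notch midway along each long side. Origin: on the bench under the pocket's middle; y axis along the pocket, x across, z up. Made for the tape measure.
- tray_large: Plywood tool tray fixed to the bench, pocket 80 x 129 mm lined with grey felt (outside 94 x 143 mm, 10 mm high). Pocket floor 4 mm above the bench; lip 7 mm thick, 6 mm above that floor, with a 28 mm notch midway along each long side. Origin: on the bench under the pocket's middle; y axis along the pocket, x across, z up. Made for the sanding block.
- offcut_red: Reddish wood offcut, 45 mm wide, 70 mm long, 19 mm high; stays where it is. Origin: centre of its outline, on its underside; y axis along its length, x across, z up. Loose.
- offcut_dark: Dark brown wood offcut, 28 mm wide, 90 mm long, 19 mm high; stays where it is. Origin: centre of its outline, on its underside; y axis along its length, x across, z up. Loose.
Things that resemble listed ones, but are neither listed nor needed, are in the scene too. Of the things that look like the reel, take the one that is nearest to the robot's base at the start.

How it is judged:
By the outcome, as a careful person would: the job done as asked, in the order asked, and still so for the second after the job is handed in, with the robot touching nothing.
It also fails if it takes over 96 s, if anything falls off the work surface, if the arm or the gripper's body presses on something with over 40 N, if the wrist force passes 120 N, or if a joint passes its speed limit or range.

## Working session

There is one attempt and no reset: what is moved stays moved. The work goes in short steps, Python scripts to look and compute and a tool call to move; the robot and the scene stay as the last step left them, time stands still between calls to the robot, and variables do not carry over. Pictures are saved under pics/ and viewed, and the job is handed in when it is done.

Besides the shell and the picture viewer there is one more tool, called by a JSON object that holds its "op" and its "data", one argument or row to a line. arm_command: Moves the arm, as the interface text tells. Its arguments: {"type":"object","properties":{"commands":{"type":"array"},"grip_force":{"type":"number"}},"required":["commands"]}

```bash
ls; mkdir -p pics; python3 - <<'E'
from rig import manip
import cv2,numpy as np,pickle
s=manip.get_state();print(s)
for n in("top","side"):
    d=manip.get_image(n);pickle.dump(d,open(n+"0.pkl","wb"))
    cv2.imwrite(f"pics/{n}0.png",cv2.resize(d["pixels"][:,:,::-1],(768,576),interpolation=cv2.INTER_CUBIC))
    print(n,d["intrinsics"],d["k1"],d["R"],d["t"],(d["range_z"]>0).mean())
E
```

```text
pics
{'clock': 0.0, 'qpos': array([-1.37700240e+00,  2.76599838e-01,  1.50612712e+00,  1.10804256e-05,
        1.36067194e+00, -1.21014041e-01]), 'qd': array([ 0.00080497, -0.00055507, -0.00076895,  0.00034147,  0.00163751,
       -0.00096911]), 'effort': array([-1.93521173e-04, -4.16769648e+01, -2.45805162e+01, -2.33146484e-04,
        1.10678151e-02, -5.68959322e-06]), 'position': array([ 0.17793637, -0.54626656,  0.2474393 ]), 'ee_rot': array([ 0.5726331 , -0.57175783,  0.41590694, -0.41497678]), 'contact_force': array([ 0.3084764 ,  0.60886972, -0.27309056]), 'moment': array([-0.00063089, -0.0606399 ,  0.03271521]), 'width': 0.08569976528122952}
top [[363.13760365   0.         253.60241707]
 [  0.         363.13760365 192.85502569]
 [  0.           0.           1.        ]] -0.017270021711146093 [[-0.00479433 -0.99982373  0.01815299]
 [-0.996449    0.00325057 -0.08413572]
 [ 0.08406189 -0.01849191 -0.99628894]] [0.02412919 0.5525339  0.95311127] 0.9960835774739584
side [[371.19276461   0.         251.94047553]
 [  0.         371.19276461 190.83797385]
 [  0.           0.           1.        ]] -0.005728002186172185 [[ 0.87502062 -0.48369644 -0.01940784]
 [-0.25915276 -0.43419833 -0.86273499]
 [ 0.40887499  0.7599405  -0.50528376]] [-0.44353209  0.17815104  0.88338607] 0.9454193115234375
```

View pics/top0.png

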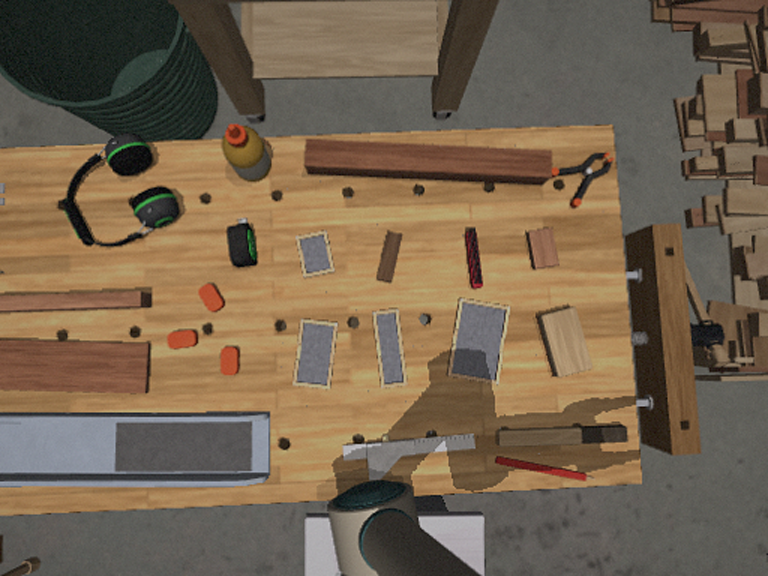

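View pics/side0.png

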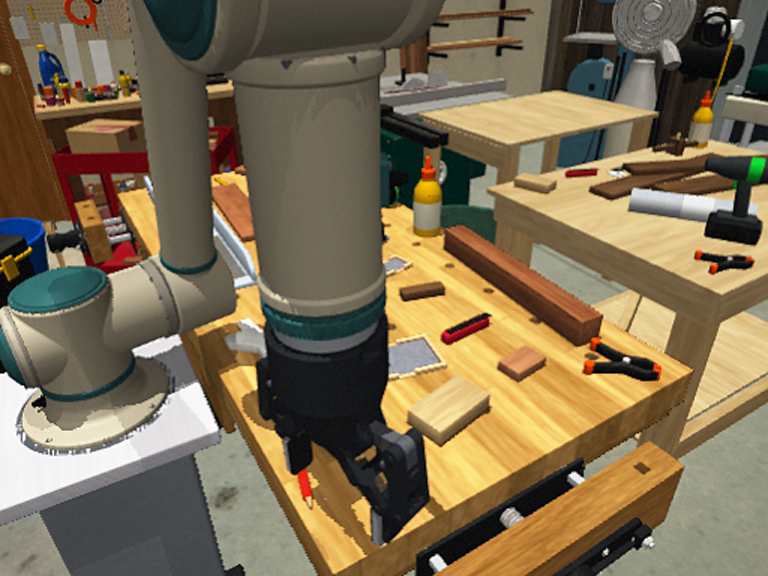

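The top view (scaled x1.5) shows reels at (210,297), (182,339) and (230,360), the tape at (242,245), the hex keys at (473,257) and the sanding block at (565,341). The trays are small (315,254), middle (316,354), slim (389,347) and large (479,340). The offcuts are at (389,257) and (542,249). Next I'll measure them.

```bash
cat > h.py <<'E'
import cv2,numpy as np,pickle
from rig import manip
def get(n,tag=None):
    d=manip.get_image(n)
    if tag: pickle.dump(d,open(f"{tag}_{n}.pkl","wb")); cv2.imwrite(f"pics/{tag}_{n}.png",cv2.resize(d["pixels"][:,:,::-1],(768,576),interpolation=cv2.INTER_CUBIC))
    return d
def slopes(d,uv):
    K=d["intrinsics"];k=d["k1"]
    D=np.array([k,0,0,0,0],float)
    return cv2.undistortPoints(np.asarray(uv,float).reshape(-1,1,2),K,D).reshape(-1,2)
def plane(d,uv,z):
    s=slopes(d,uv);v=np.c_[s,np.ones(len(s))]@d["R"];c=-d["R"].T@d["t"]
    return c+v*((z-c[2])/v[:,2])[:,None]
def cloud(d):
    h,w=d["range_z"].shape;u,v=np.meshgrid(np.arange(w),np.arange(h))
    s=slopes(d,np.c_[u.ravel(),v.ravel()]);Z=d["range_z"].ravel()[:,None]
    X=(np.c_[s,np.ones(len(s))]*Z-d["t"])@d["R"]
    return X.reshape(h,w,3)
def rect(P):
    (cx,cy),(a,b),ang=cv2.minAreaRect((P[:,:2]*1000).astype(np.float32))
    box=cv2.boxPoints(((cx,cy),(a,b),ang))
    e1=box[1]-box[0];e2=box[2]-box[1]
    L=e1 if np.hypot(*e1)>np.hypot(*e2) else e2
    yaw=np.degrees(np.arctan2(L[1],L[0]))  # direction of long axis in world
    yaw=(yaw+90)%180-90
    return round(cx,1),round(cy,1),round(min(a,b),1),round(max(a,b),1),round(float(yaw),1)
E
python3 - <<'E'
from h import *
d=pickle.load(open("top0.pkl","rb"));X=cloud(d)
img=d["pixels"];hsv=cv2.cvtColor(img,cv2.COLOR_RGB2HSV)
g=(X[200:280,150:420,2]);print("floor z med",np.median(g))
def comp(mask,seed,z,name,show=True):
    n,l=cv2.connectedComponents(mask.astype(np.uint8),connectivity=4)
    k=l[seed[1],seed[0]]
    if k==0:print(name,"seed miss",hsv[seed[1],seed[0]],X[seed[1],seed[0]]);return
    m=l==k;v,u=np.nonzero(m)
    print(name,m.sum(),rect(plane(d,np.c_[u,v],z)),"ztop",np.round(np.percentile(X[m][:,2],[10,50,90]),3))
H=X[...,2]
S=lambda x,y:(round(x/1.5),round(y/1.5))
hi=(H>0.010)
org=(hsv[...,0]<12)&(hsv[...,1]>170)&(hsv[...,2]>110)
for p in((210,297),(182,339),(230,360)): comp(org,S(*p),0.02,"reel"); comp(hi,S(*p),0.02,"reelH")
for nm,p,z in(("hex",(473,257),.022),("tape",(242,245),.066),("sand",(565,341),.03),("red",(542,249),.019),("dark",(389,257),.019)):
    comp(hi,S(*p),z,nm)
felt=(hsv[...,1]<70)
for nm,p in(("small",(315,254)),("middle",(316,354)),("slim",(389,347)),("large",(479,320))):
    print(hsv[S(*p)[1],S(*p)[0]],X[S(*p)[1],S(*p)[0]])
    comp(felt,S(*p),0.004,nm)
E
```

```text
floor z med 0.0011306422525461652
reel 183 (539.9, 326.3, 28.1, 49.2, 32.6) ztop [0.018 0.02  0.022]
reelH 211 (540.6, 326.6, 31.6, 50.5, 34.3) ztop [0.017 0.02  0.022]
reel 186 (466.3, 376.1, 28.3, 48.0, -82.1) ztop [0.018 0.02  0.023]
reelH 202 (466.7, 375.8, 29.4, 47.9, -88.7) ztop [0.017 0.02  0.023]
reel 191 (428.0, 291.3, 29.1, 47.8, 1.1) ztop [0.018 0.02  0.023]
reelH 214 (428.1, 291.3, 29.2, 47.9, 0.9) ztop [0.017 0.02  0.023]
hex 307 (611.6, -145.8, 21.6, 110.8, 5.9) ztop [0.016 0.022 0.025]
tape 504 (628.3, 262.5, 46.8, 77.3, 8.1) ztop [0.032 0.063 0.067]
sand 1144 (458.5, -305.7, 71.6, 115.8, 14.8) ztop [0.027 0.031 0.033]
red 448 (629.3, -273.8, 48.8, 70.8, 8.9) ztop [0.017 0.02  0.022]
dark 341 (614.4, 6.3, 27.9, 90.4, -13.2) ztop [0.017 0.02  0.022]
[120  14 124] [0.6201368  0.14096751 0.00630487]
small 385 (620.7, 141.9, 45.3, 64.9, 11.3) ztop [0.002 0.005 0.007]
[120  14 113] [0.43731043 0.13754245 0.00406186]
middle 839 (438.7, 142.2, 62.0, 118.1, -4.4) ztop [0.002 0.005 0.007]
[133  16 114] [0.45018901 0.00745177 0.00636247]
slim 622 (448.4, 8.6, 41.7, 126.1, 6.5) ztop [0.002 0.005 0.007]
[128  17 118] [ 0.49828981 -0.15736254  0.00378922]
large 1514 (460.9, -156.6, 92.9, 140.8, -9.7) ztop [0.003 0.005 0.008]
```

```bash
python3 - <<'E'
from h import *
d=pickle.load(open("top0.pkl","rb"));X=cloud(d)
img=d["pixels"];hsv=cv2.cvtColor(img,cv2.COLOR_RGB2HSV);H=X[...,2]
S=lambda x,y:(round(x/1.5),round(y/1.5))
def fit(mask,seed,z,name):
    n,l=cv2.connectedComponents(mask.astype(np.uint8),connectivity=4)
    m=l==l[seed[1],seed[0]]
    v,u=np.nonzero(m);P=plane(d,np.c_[u,v],z)[:,:2]*1000
    c=P.mean(0);C=np.cov((P-c).T);w,V=np.linalg.eigh(C)
    L=V[:,1];yaw=(np.degrees(np.arctan2(L[1],L[0]))+90)%180-90
    print(name,m.sum(),"rect",rect(P/1000),"moments",c.round(1),(np.sqrt(12*w)).round(1),round(yaw,1))
op=lambda m:cv2.morphologyEx(m.astype(np.uint8),cv2.MORPH_OPEN,np.ones((3,3)))
felt=(hsv[...,1]<70)&(hsv[...,2]<170)
for nm,p in(("small",(315,254)),("middle",(316,354)),("slim",(389,347)),("large",(479,325))):
    fit(op(felt),S(*p),0.004,nm)
for nm,p,z,t in(("reel",(230,360),.02,.013),("hex",(473,257),.022,.012),("tape",(242,250),.066,.055),("sand",(565,341),.03,.025),("red",(542,249),.019,.015),("dark",(389,257),.019,.015)):
    fit(H>t,S(*p),z,nm)
b=img[150:280,140:430][:,:,::-1]
a=img[130:270,140:440][:,:,::-1]
cv2.imwrite("pics/z1.png",cv2.resize(img[140:265,145:345][:,:,::-1],(800,500),interpolation=cv2.INTER_CUBIC))
cv2.imwrite("pics/z2.png",cv2.resize(img[140:265,245:405][:,:,::-1],(768,600),interpolation=cv2.INTER_CUBIC))
E
```

```text
small 383 rect (620.4, 142.0, 44.8, 64.4, 11.4) moments [620.4 142. ] [45.1 64.7] 12.4
middle 805 rect (439.1, 140.8, 54.6, 107.6, -6.5) moments [438.9 141. ] [ 54.5 107.7] -6.3
slim 599 rect (448.5, 6.3, 35.4, 125.4, 6.7) moments [448.    6.2] [ 35.1 125.6] 6.5
large 1410 rect (460.4, -155.9, 81.3, 130.4, -10.1) moments [ 460.2 -156. ] [ 80.7 130.1] -10.2
reel 212 rect (428.1, 291.3, 29.2, 47.9, 0.9) moments [428.2 291.5] [30.3 47.5] 0.7
hex 303 rect (611.6, -146.2, 21.0, 110.8, 5.9) moments [ 609.4 -146.6] [ 20.9 107.7] 5.7
tape 360 rect (629.7, 267.0, 38.2, 67.3, 8.1) moments [630.3 267.6] [36.5 65. ] 8.6
sand 1066 rect (458.7, -307.8, 66.9, 114.9, 14.3) moments [ 458.5 -308.1] [ 66.7 114.3] 14.4
red 424 rect (629.7, -274.7, 47.0, 70.3, 8.9) moments [ 629.8 -275.2] [46.3 70.6] 8.9
dark 339 rect (614.5, 6.3, 27.9, 90.2, -13.2) moments [614.3   6.3] [28.1 90.3] -13.2
```

View pics/z1.png

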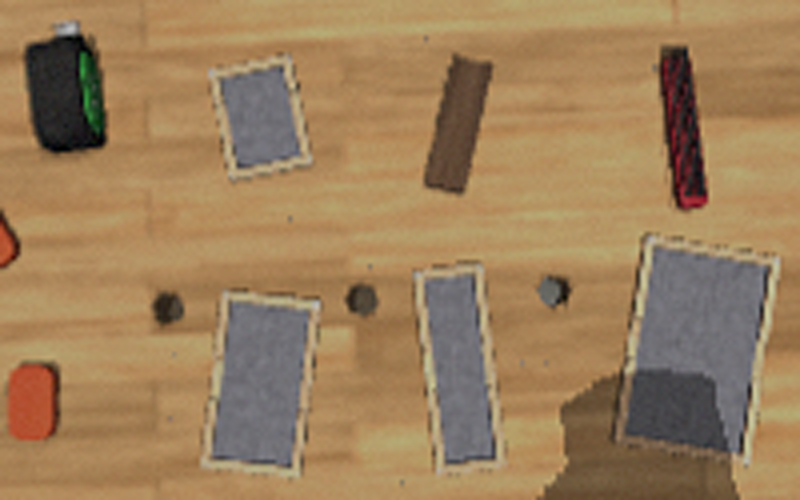

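View pics/z2.png

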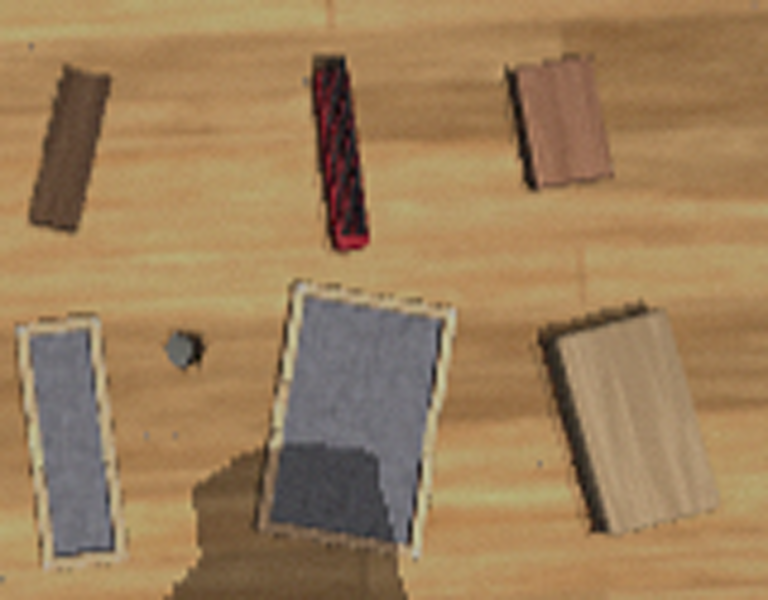

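{"op": "arm_command", "data": {
  "commands": [
    [4.5,[2,3.5,0],-0.025],
    [4.5,[2,3.5,0],-0.025],
    [4.5,[2,3.5,0],-0.025],
    [4.5,[2,3.5,0],-0.025],
    [4.5,[2,3.5,0],-0.025],
    [4.5,[2,3.5,0],-0.025],
    [4.5,[2,3.5,0],-0.025],
    [4.5,[2,3.5,0],-0.025],
    [4.5,[2,3.5,0],-0.025],
    [4.5,[2,3.5,0],-0.025],
    [4.5,[2,3.5,0],-0.025],
    [4.5,[2,3.5,0],-0.025]
  ],
  "grip_force": 40
}}

```text
clock: 1.3
position: [0.4183, -0.1251, 0.2481]
ee_rot: [-0.503, 0.503, -0.497, 0.497]
contact_force: [1.6, -0.8, -0.4]
width: 0.045
```

```bash
cat >> h.py <<'E'
def st():
    s=manip.get_state();w,x,y,z=s["ee_rot"]
    jx=np.array([1-2*(y*y+z*z),2*(x*y+w*z)]);a=np.degrees(np.arctan2(jx[1],jx[0]))
    print("t",round(s["clock"],2),"p",(s["position"]*100).round(2),"jaw",round(a,2),"w",round(s["width"]*100,2),"F",s["contact_force"].round(1),"q",s["qpos"].round(2))
    return s["position"]*100,a
def to(x,y,z,j):
    p,a=st();print("need cm",(np.array([x,y,z])-p).round(2),"rad",round(np.radians((j-a+90)%180-90),3))
E
python3 -c "
from h import *;to(42.8,29.1,12,-89.2)"
```

```text
t 1.3 p [ 41.83 -12.51  24.81] jaw -89.21 w 4.5 F [ 1.6 -0.8 -0.4] q [-0.45  0.07  1.77 -0.    1.3   1.11]
need cm [  0.97  41.61 -12.81] rad 0.0
```

{"op": "arm_command", "data": {
  "commands": [
    [4.5,[0.1,3.8,0],0],
    [4.5,[0.1,3.8,0],0],
    [4.5,[0.1,3.8,0],0],
    [4.5,[0.1,3.8,-1],0],
    [4.5,[0.1,3.8,-2],0],
    [4.5,[0.1,3.8,-2],0],
    [4.5,[0.1,3.8,-2],0],
    [4.5,[0.1,3.8,-2],0],
    [4.5,[0.1,3.8,-2],0],
    [4.5,[0.1,3.8,-1],0],
    [4.5,[0,3.6,0],0],
    [4.5,[0,0,0],0]
  ]
}}

```text
clock: 2.5
position: [0.428, 0.293, 0.1275]
ee_rot: [0.505, -0.504, 0.496, -0.495]
contact_force: [0.3, 0.0, 0.7]
width: 0.0451
```

```bash
python3 -c "
from h import *;to(42.8,29.1,2.3,-89.2)
get('top','a');get('side','a')"
```

```text
t 2.5 p [42.8  29.3  12.75] jaw -88.93 w 4.51 F [0.3 0.  0.7] q [0.47 0.29 1.81 0.   1.04 2.02]
need cm [ -0.    -0.2  -10.45] rad -0.005
```

View pics/a_top.png

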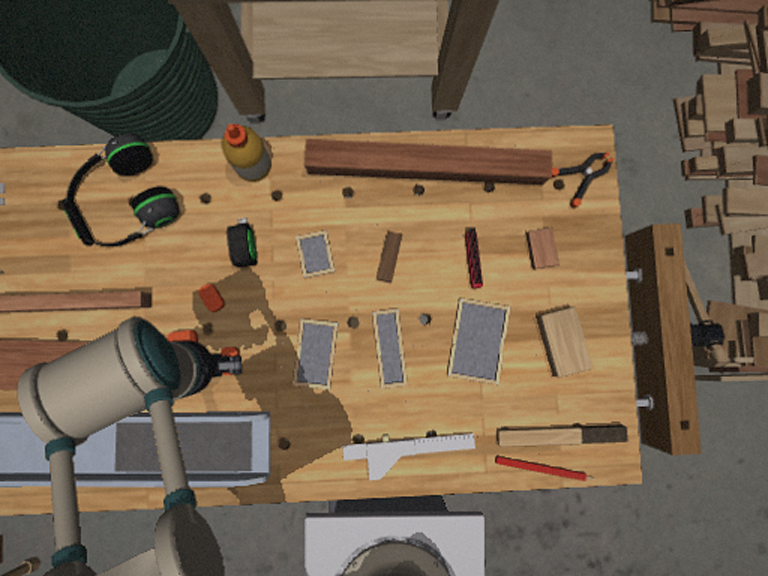

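View pics/a_side.png

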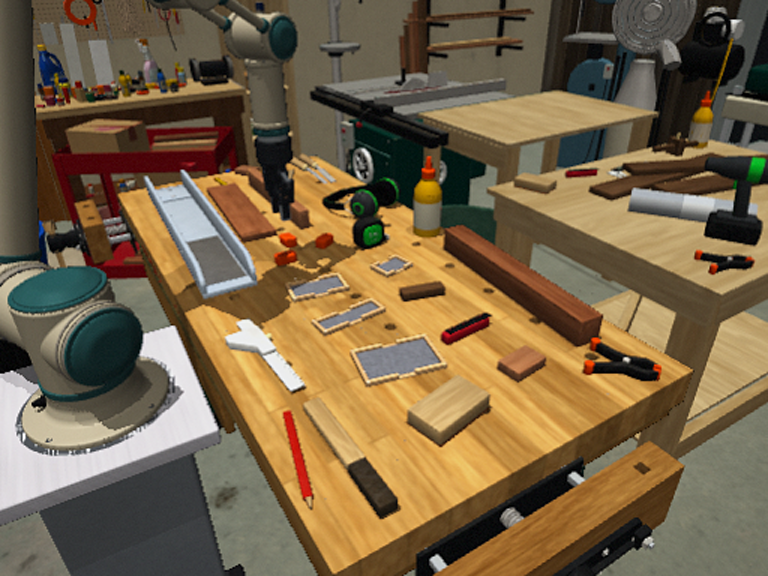

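The side view shows the gripper above the nearest reel (285,257), and the other two reels at (288,240) and (323,240) are clear. The top view shows the gripper at (235,365) over it. I'll go down.

{"op": "arm_command", "data": {
  "commands": [
    [4.5,[0,0,-2.5],0],
    [4.5,[0,0,-2.5],0],
    [4.5,[0,0,-2.5],0],
    [4.5,[0,0,-1.2],0],
    [4.5,[0,0,-0.5],0],
    [4.5,[0,0,0],0],
    [4.5,[0,0,0],0]
  ]
}}

```text
clock: 3.3
position: [0.4289, 0.2893, 0.0372]
ee_rot: [0.504, -0.503, 0.496, -0.497]
contact_force: [0.4, 0.4, 0.1]
width: 0.0448
```

```bash
python3 -c "
from h import *;to(42.8,29.1,2.3,-89.2)"
```

```text
t 3.3 p [42.89 28.93  3.72] jaw -89.18 w 4.48 F [0.4 0.4 0.1] q [ 0.46  0.4   1.92 -0.    0.82  2.02]
need cm [-0.09  0.17 -1.42] rad -0.0
```

{"op": "arm_command", "data": {
  "commands": [
    [4.5,[-0.1,0.2,-0.8],0],
    [4.5,[0,0,-0.6],0],
    [4.5,[0,0,0],0],
    [2.5,[0,0,0],0],
    [2.5,[0,0,0],0],
    [2.5,[0,0,0],0],
    [2.5,[0,0,0],0],
    [2.5,[0,0,0],0],
    [2.5,[0,0,0],0]
  ]
}}

```text
clock: 4.2
position: [0.4271, 0.2913, 0.0224]
ee_rot: [0.504, -0.504, 0.496, -0.496]
contact_force: [0.9, 0.6, 0.6]
width: 0.0287
```

```bash
python3 -c "
from h import *;to(42.8,29.1,2.3,-89.2)"
```

```text
t 4.2 p [42.71 29.13  2.24] jaw -89.16 w 2.87 F [0.9 0.6 0.6] q [ 0.46  0.42  1.94 -0.    0.78  2.02]
need cm [ 0.09 -0.03  0.06] rad -0.001
```

{"op": "arm_command", "data": {
  "commands": [
    [2.5,[0,0,1],0],
    [2.5,[0,0,3],0],
    [2.5,[0,0,4],0],
    [2.5,[0,-3,2],0.03],
    [2.5,[1,-4,0],0.03],
    [2.5,[2,-4,0],0.03],
    [2.5,[4,-3,0],0.03],
    [2.5,[4,-0.9,0],0.03],
    [2.5,[4,0,0],0.03],
    [2.5,[3,0,0],0.015],
    [2.5,[1.2,0,0],0],
    [2.5,[0,0,0],0]
  ]
}}

```text
clock: 5.4
position: [0.6199, 0.142, 0.1222]
ee_rot: [-0.549, 0.55, -0.445, 0.445]
contact_force: [-0.7, -0.4, -0.3]
width: 0.0287
```

```bash
python3 -c "
from h import *;to(61.9,14.2,2.8,-78)
get('side','b');get('top','b')"
```

```text
t 5.4 p [61.99 14.2  12.22] jaw -78.02 w 2.87 F [-0.7 -0.4 -0.3] q [ 0.12  0.45  1.55 -0.    1.13  1.48]
need cm [-0.09 -0.   -9.42] rad 0.0
```

View pics/b_side.png

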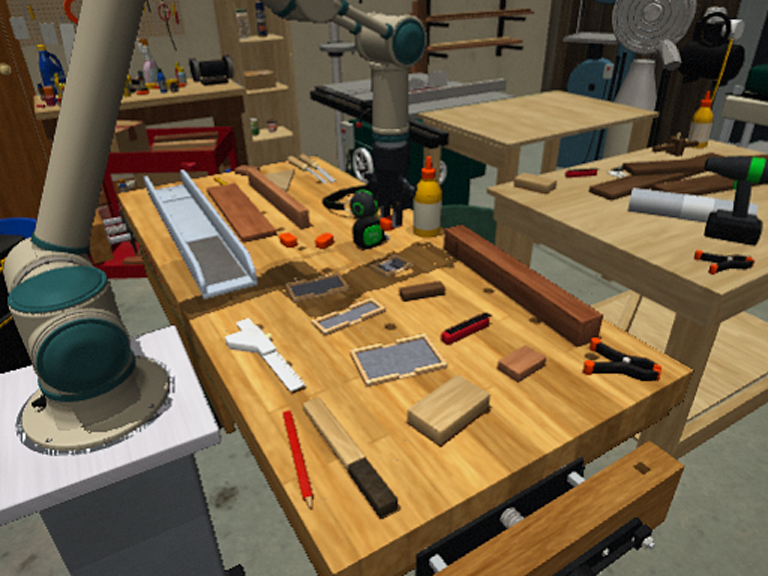

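The side view shows the reel in the fingers near (385,223) and the tray below at (390,265). I'll lower it and release.

{"op": "arm_command", "data": {
  "commands": [
    [2.5,[-0.1,0,-3],0],
    [2.5,[0,0,-3],0],
    [2.5,[0,0,-2],0],
    [2.5,[0,0,-1],0],
    [2.5,[0,0,-0.4],0],
    [2.5,[0,0,0],0],
    [2.5,[0,0,0],0]
  ]
}}

```text
clock: 6.2
position: [0.6186, 0.1424, 0.0296]
ee_rot: [0.55, -0.549, 0.444, -0.445]
contact_force: [0.6, -0.5, -0.1]
width: 0.0285
```

```bash
python3 -c "
from h import *;to(61.9,14.2,2.7,-78)"
```

```text
t 6.2 p [61.86 14.24  2.96] jaw -77.97 w 2.85 F [ 0.6 -0.5 -0.1] q [ 0.12  0.55  1.66 -0.    0.94  1.48]
need cm [ 0.04 -0.04 -0.26] rad -0.0
```

{"op": "arm_command", "data": {
  "commands": [
    [2.5,[0,0,-0.25],0],
    [2.5,[0,0,0],0],
    [4.2,[0,0,0],0],
    [4.2,[0,0,0],0],
    [4.2,[0,0,0],0],
    [4.2,[0,0,2],0],
    [4.2,[0,0,4],0],
    [4.2,[0,0,4],0],
    [4.2,[0,-2,0],0],
    [4.2,[0,-4,0],0],
    [4.2,[0,-4,0],0],
    [4.2,[0,-4,0],0]
  ]
}}

```text
clock: 7.4
position: [0.6179, 0.0011, 0.1261]
ee_rot: [0.55, -0.55, 0.444, -0.445]
contact_force: [1.2, 0.5, -0.9]
width: 0.0422
```

{"op": "arm_command", "data": {
  "commands": [
    [4,[0,-4,0],-0.03],
    [4,[0,-4,0],-0.03],
    [4,[-0.2,-4,0],-0.03],
    [4,[-0.3,-2.8,0],-0.02],
    [4,[0,0,0],0]
  ]
}}

```text
clock: 7.9
position: [0.6128, -0.1498, 0.1258]
ee_rot: [-0.523, 0.524, -0.475, 0.476]
contact_force: [0.7, 0.8, 0.0]
width: 0.0399
```

```bash
python3 - <<'E'
from h import *
to(61.1,-14.65,2.2,-84.2)
d=get('top','c');get('side','c')
cv2.imwrite("pics/c_z.png",cv2.resize(d["pixels"][130:270,145:345][:,:,::-1],(800,560),interpolation=cv2.INTER_CUBIC))
E
```

```text
t 7.9 p [ 61.28 -14.98  12.58] jaw -84.53 w 3.99 F [0.7 0.8 0. ] q [-0.35  0.44  1.56 -0.    1.13  1.13]
need cm [ -0.18   0.33 -10.38] rad 0.006
```

View pics/c_z.png

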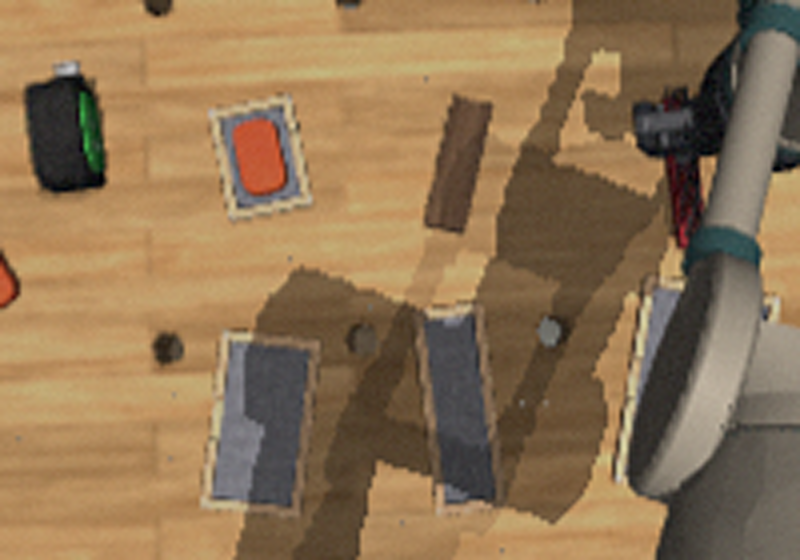

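View pics/c_side.png

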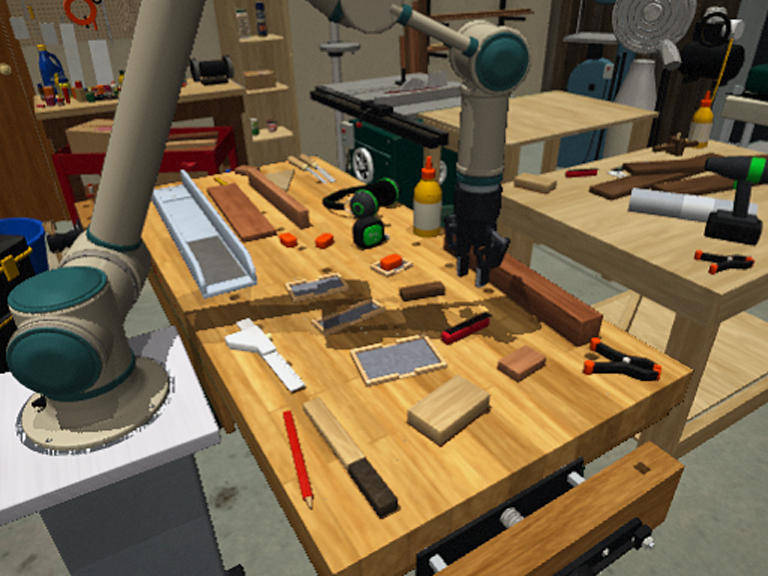

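The reel is centred inside the small tray's pocket, at crop (259,157) with felt showing all round. Next I'll go down on the hex keys.

{"op": "arm_command", "data": {
  "commands": [
    [4,[-0.1,0.1,-2],0],
    [4,[0,0,-3],0],
    [4,[0,0,-3],0],
    [4,[0,0,-1.4],0],
    [4,[0,0,0],0],
    [4,[0,0,0],0],
    [4,[0,0,0],0]
  ]
}}

```text
clock: 8.7
position: [0.6134, -0.1448, 0.0334]
ee_rot: [0.525, -0.524, 0.473, -0.475]
contact_force: [-0.1, 0.8, -0.1]
width: 0.0399
```

```bash
python3 -c "
from h import *;to(61.1,-14.65,2.2,-84.2)"
```

```text
t 8.7 p [ 61.34 -14.48   3.34] jaw -84.25 w 3.99 F [-0.1  0.8 -0.1] q [-0.34  0.54  1.67  0.    0.94  1.13]
need cm [-0.24 -0.17 -1.14] rad 0.001
```

{"op": "arm_command", "data": {
  "commands": [
    [4,[-0.2,-0.2,-0.6],0],
    [4,[0,0,-0.5],0],
    [4,[0,0,0],0],
    [1.5,[0,0,0],0],
    [1.5,[0,0,0],0],
    [1.5,[0,0,0],0],
    [1.5,[0,0,0],0],
    [1.5,[0,0,0],0],
    [1.5,[0,0,0],0],
    [1.5,[0,0,0],0]
  ]
}}

```text
clock: 9.7
position: [0.6102, -0.1469, 0.021]
ee_rot: [0.524, -0.524, 0.474, -0.475]
contact_force: [0.1, -0.6, 2.3]
width: 0.0187
```

```bash
python3 -c "
from h import *;to(61.1,-14.65,2.2,-84.2)"
```

```text
t 9.7 p [ 61.02 -14.69   2.1 ] jaw -84.28 w 1.87 F [ 0.1 -0.6  2.3] q [-0.35  0.55  1.68 -0.    0.91  1.12]
need cm [0.08 0.04 0.1 ] rad 0.001
```

{"op": "arm_command", "data": {
  "commands": [
    [1.5,[0,0,1],0],
    [1.5,[0,0,3],0],
    [1.5,[0,0,4],0],
    [1.5,[-2,1,1.5],0],
    [1.5,[-3,3,0],0.005],
    [1.5,[-3,3,0],0.005],
    [1.5,[-3,3,0],0.005],
    [1.5,[-3,3,0],0],
    [1.5,[-2.2,2.3,0],0],
    [1.5,[0,0,0],0],
    [1.5,[0,0,0],0]
  ]
}}

```text
clock: 10.8
position: [0.4481, 0.0065, 0.1165]
ee_rot: [0.528, -0.528, 0.47, -0.471]
contact_force: [1.5, -0.3, -0.1]
width: 0.0192
```

```bash
python3 -c "
from h import *;to(44.75,0.6,2.6,-83.4)
get('side','d')"
```

```text
t 10.8 p [44.81  0.65 11.65] jaw -83.34 w 1.92 F [ 1.5 -0.3 -0.1] q [-0.14  0.21  1.97 -0.    0.96  1.31]
need cm [-0.06 -0.05 -9.05] rad -0.001
```

View pics/d_side.png

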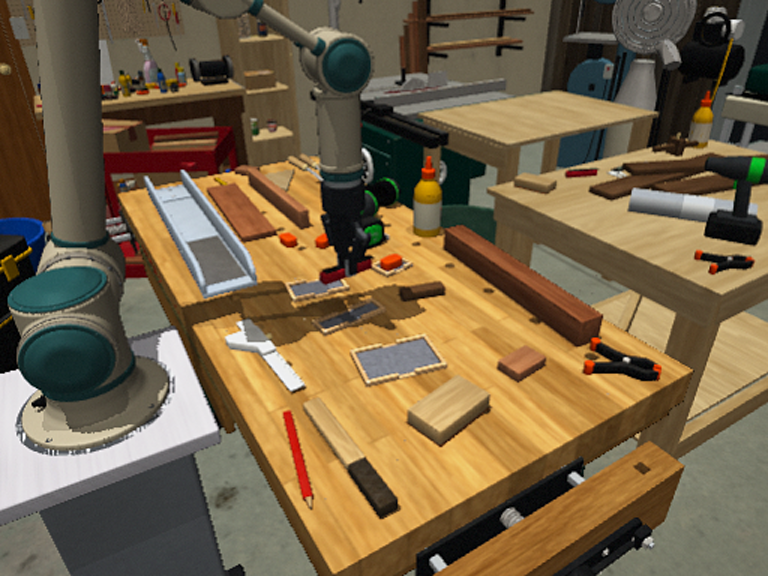

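The hex keys are held level at (347,272) and the slim tray is at (350,316). Lowering now.

{"op": "arm_command", "data": {
  "commands": [
    [1.5,[0,0,-3],0],
    [1.5,[0,0,-3],0],
    [1.5,[0,0,-1.5],0],
    [1.5,[0,0,-0.8],0],
    [1.5,[0,0,-0.3],0],
    [1.5,[0,0,0],0],
    [1.5,[0,0,0],0]
  ]
}}

```text
clock: 11.55
position: [0.449, 0.0059, 0.0305]
ee_rot: [0.528, -0.527, 0.47, -0.471]
contact_force: [-0.7, -0.0, -0.4]
width: 0.0191
```

```bash
python3 -c "
from h import *;to(44.75,0.6,2.6,-83.4)"
```

```text
t 11.55 p [44.9   0.59  3.05] jaw -83.44 w 1.91 F [-0.7 -0.  -0.4] q [-0.14  0.33  2.08 -0.    0.73  1.31]
need cm [-0.15  0.01 -0.45] rad 0.001
```

{"op": "arm_command", "data": {
  "commands": [
    [1.5,[-0.1,0,-0.4],0],
    [1.5,[0,0,-0.1],0],
    [1.5,[0,0,0],0],
    [3.2,[0,0,0],0],
    [3.2,[0,0,0],0],
    [3.2,[0,0,0],0],
    [3.2,[0,0,2],0],
    [4,[0,0,4],0],
    [6,[0,0,4],0],
    [6,[0,1,3],0],
    [6,[1,3,0],0],
    [6,[2,4,0],0]
  ]
}}

```text
clock: 12.75
position: [0.477, 0.086, 0.1565]
ee_rot: [0.528, -0.527, 0.47, -0.472]
contact_force: [0.3, -0.1, 0.6]
width: 0.06
```

{"op": "arm_command", "data": {
  "commands": [
    [6,[3,4,0],0],
    [6,[3,4,0],0],
    [6,[3,4,0],0],
    [6,[3,4,0],0],
    [6,[2,2,0],0.03],
    [6,[1.2,0,0],0],
    [6,[0,0,0],0],
    [6,[0,0,0],0]
  ]
}}

```text
clock: 13.55
position: [0.6281, 0.2649, 0.1544]
ee_rot: [-0.534, 0.535, -0.463, 0.463]
contact_force: [-0.6, -0.4, -0.2]
width: 0.06
```

```bash
python3 - <<'E'
from h import *
to(63.0,26.7,3.6,-81.7)
d=get('top','e');get('side','e')
cv2.imwrite("pics/e_z.png",cv2.resize(d["pixels"][130:270,145:345][:,:,::-1],(800,560),interpolation=cv2.INTER_CUBIC))
E
```

```text
t 13.55 p [62.81 26.49 15.44] jaw -81.77 w 6.0 F [-0.6 -0.4 -0.2] q [ 0.3   0.49  1.4  -0.    1.25  1.72]
need cm [  0.19   0.21 -11.84] rad 0.001
```

View pics/e_z.png

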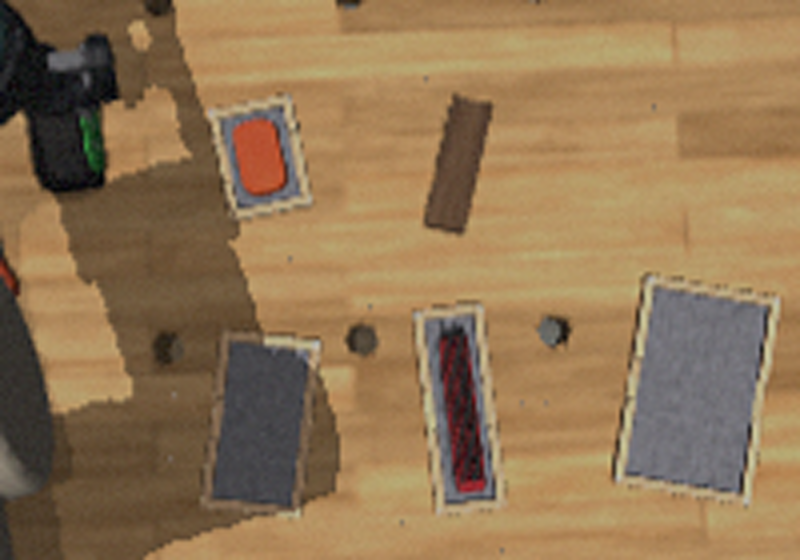

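View pics/e_side.png

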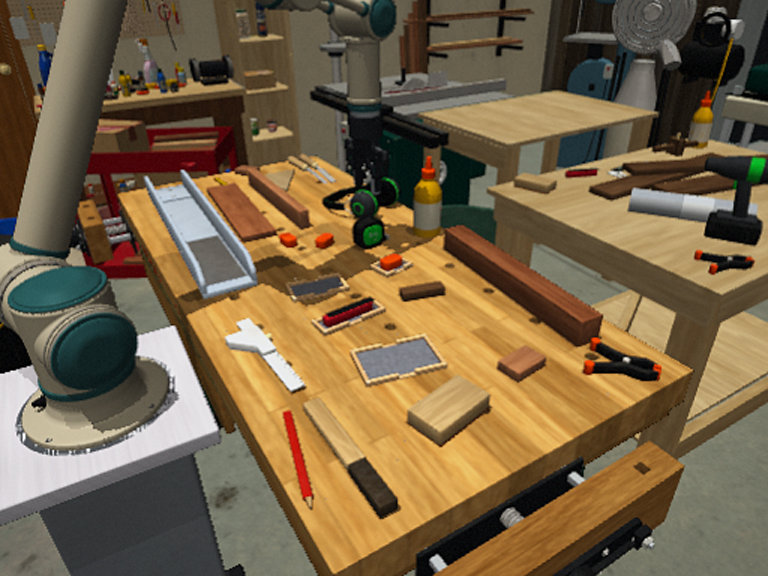

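The hex keys lie inside the slim pocket at crop (462,410), and the reel hasn't moved. The jaws straddle the tape, so I'll go down.

{"op": "arm_command", "data": {
  "commands": [
    [6,[0.1,0.1,-2],0],
    [6,[0,0,-3],0],
    [6,[0,0,-3],0],
    [6,[0,0,-2.5],0],
    [6,[0,0,-1],0],
    [6,[0,0,0],0],
    [6,[0,0,0],0]
  ]
}}

```text
clock: 14.35
position: [0.6307, 0.2671, 0.0412]
ee_rot: [0.535, -0.534, 0.462, -0.463]
contact_force: [-0.5, -0.3, 0.4]
width: 0.0602
```

```bash
python3 -c "
from h import *;to(63.0,26.7,3.6,-81.7)"
```

```text
t 14.35 p [63.07 26.71  4.12] jaw -81.73 w 6.02 F [-0.5 -0.3  0.4] q [ 0.3   0.59  1.52 -0.    1.02  1.73]
need cm [-0.07 -0.01 -0.52] rad 0.001
```

{"op": "arm_command", "data": {
  "commands": [
    [6,[0,0,-0.4],0],
    [3,[0,0,0],0],
    [3,[0,0,0],0],
    [3,[0,0,0],0],
    [3,[0,0,0],0],
    [3,[0,0,0],0],
    [3,[0,0,0],0],
    [3,[0,0,0],0]
  ],
  "grip_force": 60
}}

```text
clock: 15.15
position: [0.6305, 0.2675, 0.0368]
ee_rot: [0.535, -0.534, 0.462, -0.463]
contact_force: [-1.1, 0.7, 5.2]
width: 0.0334
```

```bash
python3 -c "
from h import *;to(63.0,26.7,3.6,-81.7)"
```

```text
t 15.15 p [63.05 26.75  3.68] jaw -81.7 w 3.34 F [-1.1  0.7  5.2] q [0.3  0.6  1.53 0.   1.02 1.73]
need cm [-0.05 -0.05 -0.08] rad 0.0
```

{"op": "arm_command", "data": {
  "commands": [
    [3,[0,0,0.7],0],
    [3,[0,0,2],0],
    [3,[0,0,3],0],
    [3,[0,0,3],0],
    [3,[-2,-1,0],-0.04],
    [3,[-3,-2,0],-0.04],
    [3,[-3,-2,0],-0.04],
    [3,[-3,-2,0],-0.04],
    [3,[-3,-2,0],-0.04],
    [3,[-3,-2,0],-0.04],
    [3,[-2,-1,0],-0.017],
    [3,[-1,-0.5,0],0]
  ]
}}

```text
clock: 16.35
position: [0.4272, 0.1412, 0.1225]
ee_rot: [0.47, -0.472, 0.528, -0.527]
contact_force: [0.4, 0.7, -1.7]
width: 0.0337
```

```bash
python3 - <<'E'
from h import *
to(43.0,14.2,4.1,-96.4)
get('side','f');get('top','f')
E
```

```text
t 16.35 p [42.72 14.12 12.25] jaw -96.46 w 3.37 F [ 0.4  0.7 -1.7] q [ 0.16  0.21  1.95 -0.    0.99  1.85]
need cm [ 0.28  0.08 -8.15] rad 0.001
```

View pics/f_side.png

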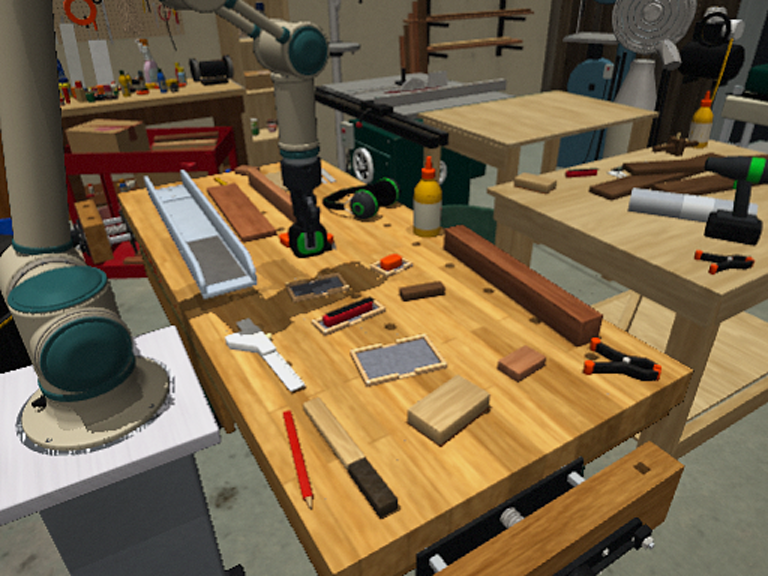

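View pics/f_top.png

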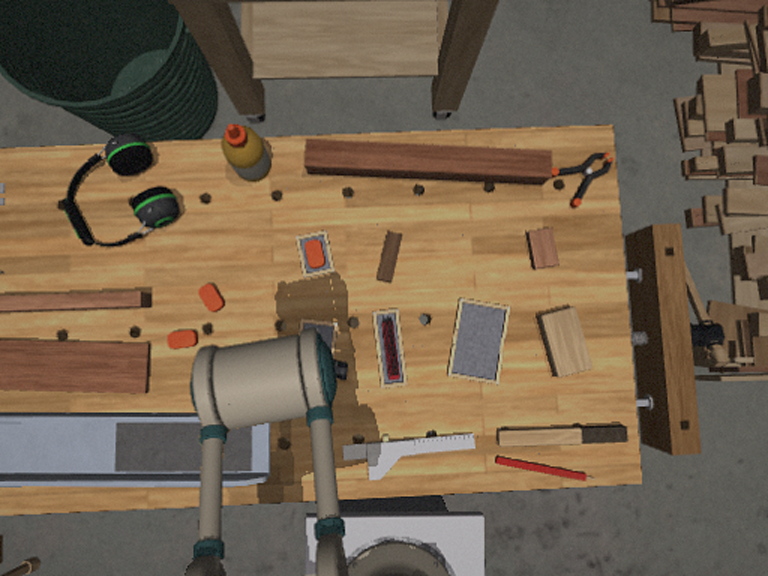

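The tape hangs upright at (307,240) in the side view, and the top view shows the middle tray partly hidden under the arm at (318,335). Lowering now.

{"op": "arm_command", "data": {
  "commands": [
    [3,[0.2,0,-2],0],
    [3,[0,0,-2],0],
    [3,[0,0,-2],0],
    [3,[0,0,-1],0],
    [3,[0,0,-0.5],0],
    [3,[0,0,0],0],
    [3,[0,0,0],0]
  ]
}}

```text
clock: 17.15
position: [0.433, 0.1425, 0.0483]
ee_rot: [-0.472, 0.471, -0.527, 0.527]
contact_force: [-0.3, 0.1, -2.6]
width: 0.0334
```

```bash
python3 - <<'E'
from h import *
to(43.0,14.2,4.1,-96.4)
E
```

```text
t 17.15 p [43.3  14.25  4.83] jaw -96.42 w 3.34 F [-0.3  0.1 -2.6] q [ 0.17  0.31  2.04 -0.    0.79  1.85]
need cm [-0.3  -0.05 -0.73] rad 0.0
```

{"op": "arm_command", "data": {
  "commands": [
    [3,[-0.25,0,-0.3],0],
    [3,[0,0,-0.3],0],
    [3,[0,0,-0.1],0],
    [3,[0,0,0],0]
  ]
}}

```text
clock: 17.55
position: [0.4294, 0.1422, 0.0409]
ee_rot: [-0.471, 0.471, -0.527, 0.527]
contact_force: [-0.2, 0.1, -1.6]
width: 0.0331
```

```bash
python3 - <<'E'
from h import *
to(43.0,14.2,4.1,-96.4)
E
```

```text
t 17.55 p [42.94 14.22  4.09] jaw -96.43 w 3.31 F [-0.2  0.1 -1.6] q [ 0.17  0.32  2.06 -0.    0.76  1.85]
need cm [ 0.06 -0.02  0.01] rad 0.0
```

{"op": "arm_command", "data": {
  "commands": [
    [3,[0,0,-0.1],0],
    [3,[0,0,0],0],
    [3,[0,0,0],0]
  ]
}}

```text
clock: 17.85
position: [0.4296, 0.1422, 0.0407]
ee_rot: [-0.471, 0.471, -0.527, 0.527]
contact_force: [-2.5, 0.6, 7.8]
width: 0.0336
```

{"op": "arm_command", "data": {
  "commands": [
    [5,[0,0,0],0],
    [5,[0,0,0],0],
    [5,[0,0,0],0],
    [6,[0,0,2],0],
    [6,[0,0,4],0],
    [6,[0,0,4],0],
    [6,[0,0,2],0],
    [6,[0,-2,0],0],
    [8.5,[0,-4,0],0.05],
    [8.5,[0,-4,0],0.05],
    [8.5,[0,-4,0],0.05]
  ]
}}

```text
clock: 18.95
position: [0.4294, 0.001, 0.1599]
ee_rot: [0.51, -0.51, 0.489, -0.49]
contact_force: [0.3, -0.0, -0.2]
width: 0.0851
```

```bash
python3 - <<'E'
from h import *
to(45.85,-30.8,12,-75.65)
d=get('top','g');get('side','g')
cv2.imwrite("pics/g_z.png",cv2.resize(d["pixels"][130:270,145:345][:,:,::-1],(800,560),interpolation=cv2.INTER_CUBIC))
E
```

```text
t 18.95 p [42.94  0.1  15.99] jaw -87.65 w 8.51 F [ 0.3 -0.  -0.2] q [-0.16  0.13  1.94 -0.    1.07  1.37]
need cm [  2.91 -30.9   -3.99] rad 0.21
```

View pics/g_z.png

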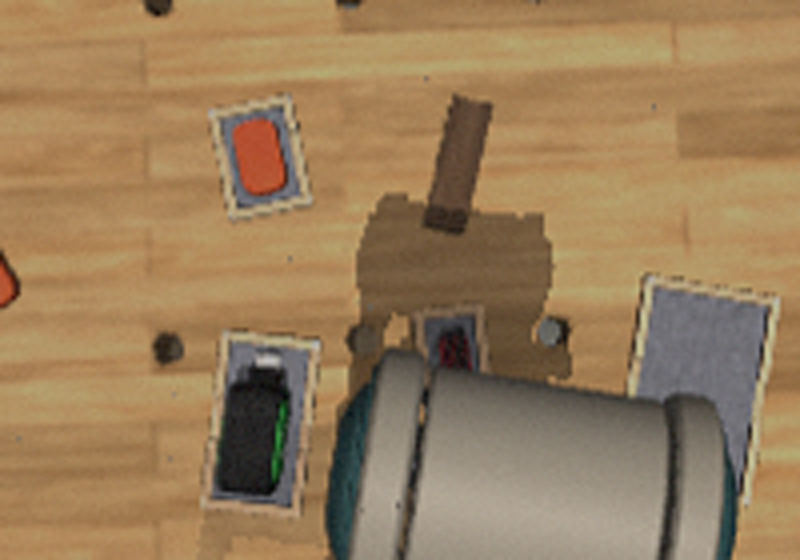

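View pics/g_side.png

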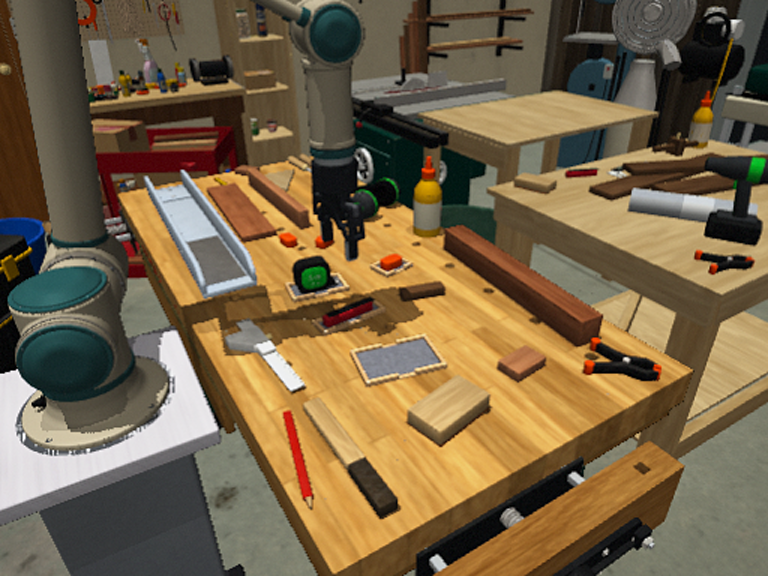

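The tape stands in the middle pocket, with its hook at crop (268,358) inside the lip. Next is the sanding block.

{"op": "arm_command", "data": {
  "commands": [
    [8.5,[0.3,-3.5,0],0.03],
    [8.5,[0.3,-3.5,0],0.03],
    [8.5,[0.3,-3.5,0],0.03],
    [8.5,[0.4,-3.5,0],0.03],
    [8.5,[0.4,-3.5,0],0.03],
    [8.5,[0.4,-3.5,0],0.03],
    [8.5,[0.4,-3.5,0],0.03],
    [8.5,[0.4,-3.5,-1],0],
    [8.5,[0,-2.8,-2],0],
    [8.5,[0,0,-1],0],
    [8.5,[0,0,0],0],
    [8.5,[0,0,0],0]
  ]
}}

```text
clock: 20.25
position: [0.4585, -0.3043, 0.1196]
ee_rot: [0.558, -0.558, 0.435, -0.434]
contact_force: [0.3, -0.2, 0.1]
width: 0.0851
```

```bash
python3 - <<'E'
from h import *
to(45.85,-30.8,2.6,-75.65)
d=get('top','i')
cv2.imwrite("pics/i_z.png",cv2.resize(d["pixels"][130:270,235:435][:,:,::-1],(800,560),interpolation=cv2.INTER_CUBIC))
get('side','i')
E
```

```text
t 20.25 p [ 45.85 -30.43  11.96] jaw -75.77 w 8.51 F [ 0.3 -0.2  0.1] q [-0.71  0.34  1.75  0.    1.05  0.61]
need cm [ 0.   -0.37 -9.36] rad 0.002
```

View pics/i_z.png

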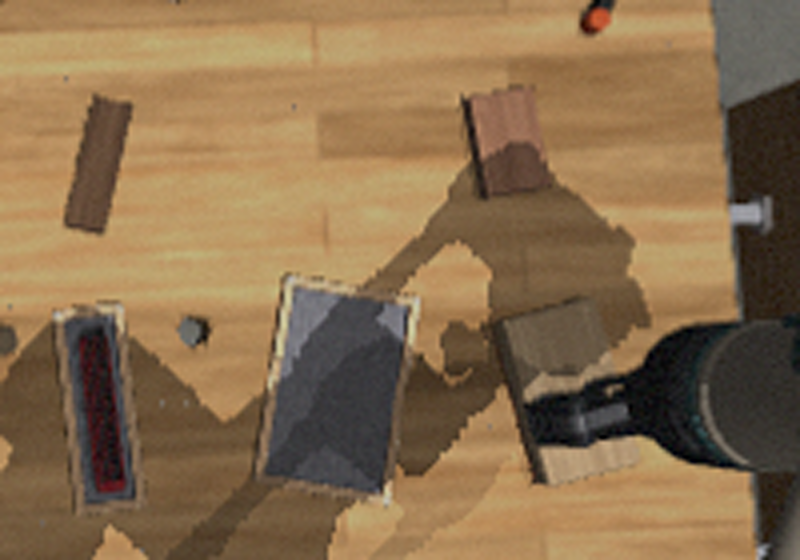

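View pics/i_side.png

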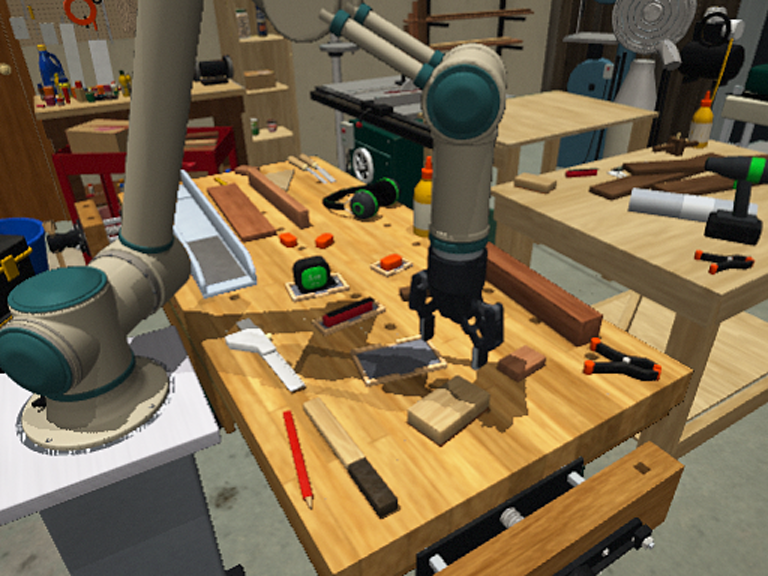

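The jaws straddle the sanding block with a small y correction still to make. I'll go down in steps.

{"op": "arm_command", "data": {
  "commands": [
    [8.5,[0,-0.3,-2],0],
    [8.5,[0,0,-2.5],0],
    [8.5,[0,0,-1],0],
    [8.5,[0,0,0],0],
    [8.5,[0,0,0],0]
  ]
}}

```text
clock: 20.85
position: [0.4591, -0.3088, 0.0657]
ee_rot: [-0.558, 0.558, -0.434, 0.435]
contact_force: [1.1, -0.2, -0.2]
width: 0.0845
```

```bash
python3 - <<'E'
from h import *
to(45.85,-30.8,2.4,-75.65)
E
```

```text
t 20.85 p [ 45.91 -30.88   6.57] jaw -75.77 w 8.45 F [ 1.1 -0.2 -0.2] q [-0.72  0.41  1.81 -0.    0.92  0.6 ]
need cm [-0.06  0.08 -4.17] rad 0.002
```

{"op": "arm_command", "data": {
  "commands": [
    [8.5,[0,0.1,-1.5],0],
    [8.5,[0,0,-1.2],0],
    [8.5,[0,0,-1],0],
    [8.5,[0,0,-0.4],0],
    [8.5,[0,0,0],0]
  ]
}}

```text
clock: 21.35
position: [0.4583, -0.3076, 0.0233]
ee_rot: [0.558, -0.558, 0.435, -0.434]
contact_force: [1.0, -0.3, -0.3]
width: 0.0851
```

```bash
python3 - <<'E'
from h import *
to(45.85,-30.8,2.4,-75.65)
E
```

```text
t 21.35 p [ 45.83 -30.76   2.33] jaw -75.81 w 8.51 F [ 1.  -0.3 -0.3] q [-0.72  0.46  1.86 -0.    0.83  0.61]
need cm [ 0.02 -0.04  0.07] rad 0.003
```

{"op": "arm_command", "data": {
  "commands": [
    [6,[0,0,0],0],
    [6,[0,0,0],0],
    [6,[0,0,0],0],
    [6,[0,0,0],0],
    [6,[0,0,0],0],
    [6,[0,0,1],0],
    [6,[0,0,2],0],
    [6,[0,0,3],0],
    [6,[0,0,3],0],
    [6,[0,0,0],0]
  ],
  "grip_force": 60
}}

```text
clock: 22.35
position: [0.4606, -0.3095, 0.1179]
ee_rot: [-0.558, 0.558, -0.431, 0.437]
contact_force: [0.6, -1.1, -1.2]
width: 0.065
```

```bash
python3 - <<'E'
from h import *
to(46.0,-15.6,12,-100.15)
get('side','j')
E
```

```text
t 22.35 p [ 46.06 -30.95  11.79] jaw -75.8 w 6.5 F [ 0.6 -1.1 -1.2] q [-0.72  0.35  1.75 -0.    1.04  0.61]
need cm [-0.06 15.35  0.21] rad -0.425
```

View pics/j_side.png

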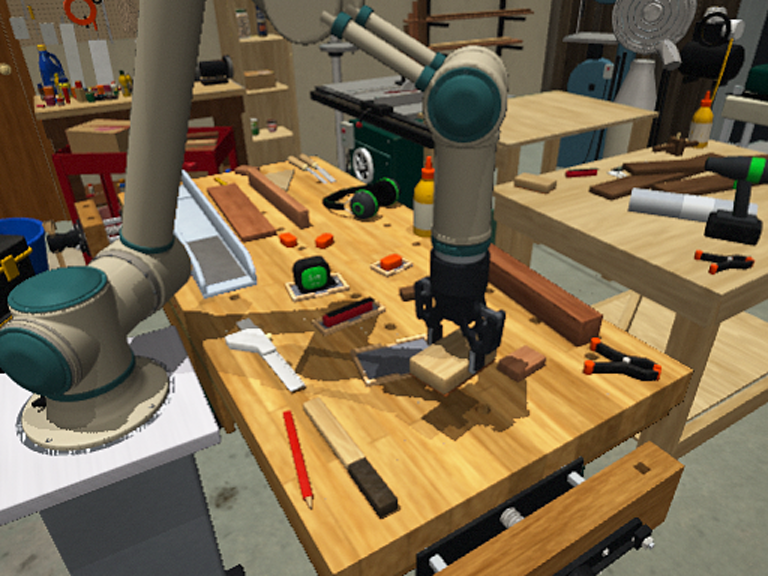

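The block is held level at (450,365). I'll carry it to the large tray.

{"op": "arm_command", "data": {
  "commands": [
    [6,[0,1,0],-0.04],
    [6,[0,2,0],-0.05],
    [6,[0,2.5,0],-0.06],
    [6,[0,2.5,0],-0.06],
    [6,[0,2.5,0],-0.06],
    [6,[0,2.5,0],-0.06],
    [6,[0,1.5,0],-0.05],
    [6,[0,0.8,0],-0.045],
    [6,[0,0,0],0],
    [6,[0,0,0],0]
  ]
}}

```text
clock: 23.4
position: [0.4579, -0.1546, 0.1129]
ee_rot: [0.454, -0.455, 0.543, -0.541]
contact_force: [0.4, -0.3, -0.8]
width: 0.0651
```

```bash
python3 - <<'E'
from h import *
to(46.0,-15.6,2.8,-100.15)
E
```

```text
t 23.4 p [ 45.79 -15.46  11.29] jaw -100.07 w 6.51 F [ 0.4 -0.3 -0.8] q [-0.47  0.26  1.9  -0.    0.98  1.28]
need cm [ 0.21 -0.14 -8.49] rad -0.001
```

{"op": "arm_command", "data": {
  "commands": [
    [6,[0.2,-0.1,-2],0],
    [6,[0,0,-2],0],
    [6,[0,0,-2],0],
    [6,[0,0,-1],0],
    [6,[0,0,0],0],
    [6,[0,0,0],0]
  ]
}}

```text
clock: 24.0
position: [0.4608, -0.1563, 0.044]
ee_rot: [-0.454, 0.454, -0.542, 0.542]
contact_force: [0.8, 0.5, -1.3]
width: 0.0651
```

```bash
python3 - <<'E'
from h import *
to(46.0,-15.6,2.75,-100.15)
get('side','k')
E
```

```text
t 24.0 p [ 46.08 -15.63   4.4 ] jaw -100.16 w 6.51 F [ 0.8  0.5 -1.3] q [-0.47  0.36  1.98 -0.    0.8   1.28]
need cm [-0.08  0.03 -1.65] rad 0.0
```

View pics/k_side.png

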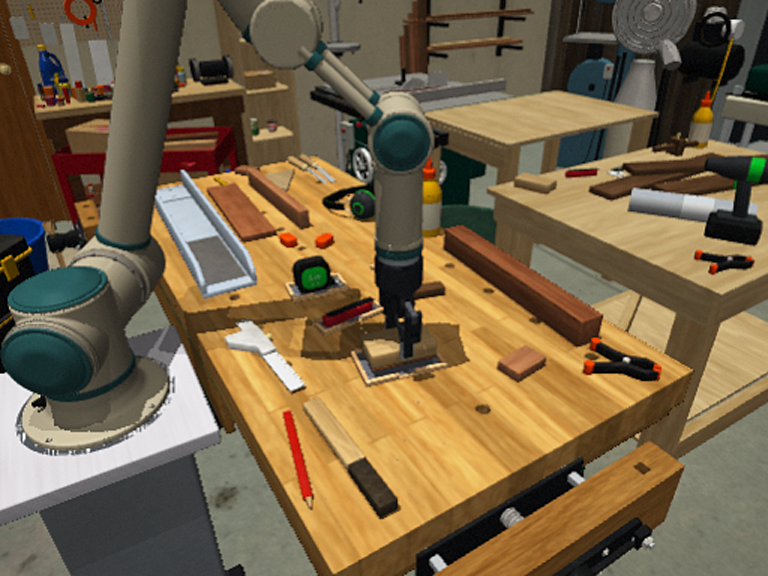

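The block sits just above the large tray at (400,350), in line with it. Final lowering.

{"op": "arm_command", "data": {
  "commands": [
    [6,[-0.1,0,-0.8],0],
    [6,[0,0,-0.5],0],
    [6,[0,0,-0.3],0],
    [6,[0,0,0],0],
    [6,[0,0,0],0]
  ]
}}

```text
clock: 24.55
position: [0.4593, -0.1557, 0.0286]
ee_rot: [-0.454, 0.454, -0.542, 0.542]
contact_force: [-2.5, 0.5, 7.7]
width: 0.0648
```

```bash
python3 - <<'E'
from h import *
to(46.0,-15.6,2.75,-100.15)
E
```

```text
t 24.55 p [ 45.93 -15.57   2.86] jaw -100.14 w 6.48 F [-2.5  0.5  7.7] q [-0.47  0.38  2.   -0.    0.76  1.28]
need cm [ 0.07 -0.03 -0.11] rad -0.0
```

{"op": "arm_command", "data": {
  "commands": [
    [7.8,[0,0,0],0],
    [7.8,[0,0,0],0],
    [7.8,[0,0,0],0],
    [7.8,[0,0,2],0],
    [7.8,[0,0,3],0],
    [7.8,[0,0,4],0],
    [7.8,[0,0,4],0],
    [7.8,[0,-3,3],0],
    [7.8,[-1,-4,2],0],
    [7.8,[-1,-4,2],0],
    [7.8,[-1,-4,0],0],
    [7.8,[-1,-4,0],0]
  ]
}}

```text
clock: 25.75
position: [0.4193, -0.3475, 0.2287]
ee_rot: [-0.454, 0.454, -0.541, 0.543]
contact_force: [0.1, -0.1, -0.3]
width: 0.0779
```

{"op": "arm_command", "data": {
  "commands": [
    [7.8,[-2,-4,0],0],
    [7.8,[-2,-4,0],0],
    [7.8,[-2,-4,0],0],
    [7.8,[-2,-4,0],0],
    [7.8,[-2,-4,0],0],
    [7.8,[-2,-3,0],0],
    [7.8,[0,0,0],0],
    [7.8,[0,0,0],0]
  ]
}}

```text
clock: 26.55
position: [0.2989, -0.576, 0.2269]
ee_rot: [0.454, -0.453, 0.543, -0.542]
contact_force: [-0.2, 0.8, 0.7]
width: 0.0776
```

```bash
python3 - <<'E'
from h import *
st()
d=get('top','m');e=get('side','m')
cv2.imwrite("pics/m_z.png",cv2.resize(d["pixels"][130:270,145:415][:,:,::-1],(800,415),interpolation=cv2.INTER_CUBIC))
cv2.imwrite("pics/m_s.png",cv2.resize(e["pixels"][150:270,180:340][:,:,::-1],(800,600),interpolation=cv2.INTER_CUBIC))
d0=pickle.load(open("top0.pkl","rb"))
X=cloud(d);H=X[...,2]
S=lambda x,y:(round(x/1.5),round(y/1.5))
for nm,p,z,t in(("reel",(315,254),.024,.016),("hex",(389,347),.026,.016),("tape",(316,360),.07,.059),("sand",(479,340),.034,.025),("red",(542,249),.019,.015),("dark",(389,257),.019,.015)):
    n,l=cv2.connectedComponents((H>t).astype(np.uint8),connectivity=4)
    m=l==l[S(*p)[1],S(*p)[0]];v,u=np.nonzero(m)
    print(nm,m.sum(),rect(plane(d,np.c_[u,v],z)),"z",np.percentile(H[m],[10,50,90]).round(3))
E
```

```text
t 26.55 p [ 29.89 -57.6   22.69] jaw -100.26 w 7.76 F [-0.2  0.8  0.7] q [-1.2   0.4   1.37  0.    1.37  0.55]
reel 194 (619.3, 141.1, 29.6, 50.2, 11.6) z [0.022 0.025 0.027]
hex 301 (449.2, 4.8, 21.4, 109.6, 6.9) z [0.022 0.026 0.029]
tape 373 (432.4, 141.4, 37.1, 67.7, -8.4) z [0.063 0.069 0.072]
sand 1091 (459.7, -155.1, 67.2, 114.5, -10.1) z [0.032 0.035 0.037]
red 428 (629.8, -274.8, 46.8, 70.2, 8.9) z [0.017 0.02  0.022]
dark 341 (614.7, 7.3, 30.1, 90.1, -12.8) z [0.017 0.02  0.022]
```

View pics/m_z.png

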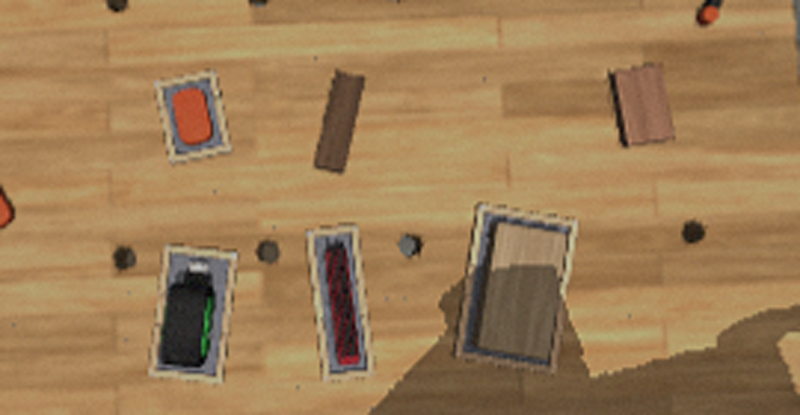

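View pics/m_s.png

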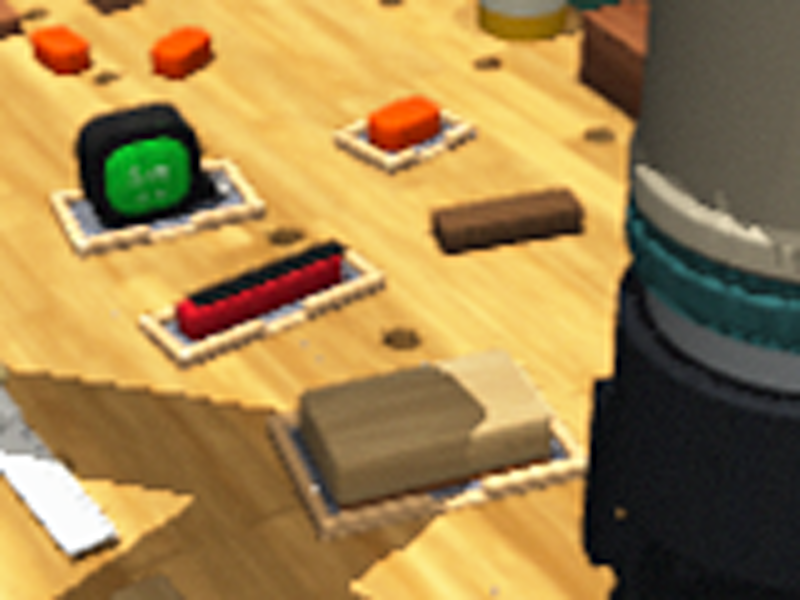

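All four tools sit inside their pockets: tops are 4–5 mm higher than before and centres are within about 1.5 mm. The offcuts haven't moved. Handing in.

```bash
python3 -c "
from rig import manip;print(manip.sign_off())"
```

```text
the job is handed in; nothing more can be done
None
```

I put all four tools into their trays, in the order you listed them, in about 26.6 s of the 96 s allowed. The reel I used was the one nearest the robot's base, at about (0.428, 0.291). I then backed the arm off clear of everything and handed the job in.

- **Fit:** In the last camera check, the reel, hex keys and sanding block sat within about 1.5 mm of their pocket centres. The tape measure's case was about 2–3 mm from where I aimed it, inside the 7.5 mm clearance, with its hook inside the lip.
- **Height:** Every top face read about 4–6 mm higher than it did on the bench, which matches the 4 mm felt floor rather than the lip. Both views show the tools upright with felt visible around them.
- **Offcuts:** Both measured within about 1 mm of their starting positions, which is within the measurement noise.
- **Forces:** The highest tool force I read was about 8 N, when setting down the tape measure and the sanding block.
- **Problems:** None of the checks failed. The only disagreement was in the dark offcut's measurements, which differed by 1 mm in y and 2 mm in width between pictures; I took that as pixel noise.

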